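Lock a water-meter body in its repair fixture with the pin

TASK

Push the lugged brass water-meter body along the fixture's channel until it is fully home against the stop, then take the steel locking pin with the plain straight grip (not the ball-headed plug gauge) from its wooden stand and put it down through the hole in the meter's lug into the fixture, until its collar sits flush on the lug. Let go and leave it upright, with all the other things on the bench left alone.

Things in the scene. Friction and masses are not known exactly. Their poses are not given: they have to be found in the camera images.
- fixture: Grey steel fixture fixed to the bench: block 300 (its x) x 110 x 50 high. Origin: centre of the underside. +x is the direction to push the meter home. Its top (z = 50) is the channel floor; on it two steel rails 12 wide, 14 high, inner faces at y = +/-21.5, from x = -150 to 85, and a steel stop 16 x 60, 14 high, with its face at x = 131. The channel's -x end is open.
- socket (a point): Centre of the mouth of the vertical 21 mm round hole in the fixture's top (fixture x = 110, y = 0, z = 50); the hole runs straight through the 50 mm block. When the meter is home its lug hole lies over it.
- meter: Loose brass water-meter body, 0.8 kg, in the channel, 45 to 90 mm short of home. Open bowl, 76 mm across, top at z = 62; stands on two square nuts (20 long, 40 x 40) at x = +/-50; round pipe stub, 30 mm across, ends at x = -80; flat lug 40 wide, z = 3 to 17, ends at x = 115. Origin: on the bowl's axis at the nuts' underside. x runs stub to lug, along the fixture's x; z up.
- eye (a point): Centre of the upper mouth of the 19.5 mm round vertical hole in the meter's lug (meter x = 95, y = 0, z = 17); the lug is 14 thick. Home: straight above socket, 17 higher.
- stub_end (a point): Centre of the flat free end face of the meter's pipe stub (meter x = -80, y = 0, z = 20): the face to push, 30 mm in diameter; normal along the meter's -x.
- pin: Steel locking pin, 0.24 kg, in one of the stand's holes. Shank 16 mm across, reaching 60 below the origin, the last 8 mm tapered to 8 across; collar 34 across, 6 thick; above it a plain straight cylindrical grip 20 across, from 6 to 60 above the origin. Origin: on the axis at the collar's underside. z is its axis, up.
- stand: Wooden pin stand, fixed to the bench, 160 (its x) x 70 (y) x 66 high, with two vertical 18 mm holes at x = -45 and 45; pin and plug stand in them, collars on its top, either way round. Origin: centre of the underside.
- plug: Ball-headed steel plug gauge in the other hole of the stand: same shank and collar as the pin, but a 14 mm neck and a 38 mm ball, its top 61 above the collar's underside (the origin). Leave it.
- spare_a: Blue-painted meter body without lug, 160 long, 76 wide, 62 high, standing on the bench beyond the fixture. Origin: underside of its middle. Bystander.
- spare_b: Bare brass meter body without lug, same size, standing on the bench beyond the fixture. Origin: underside of its middle. Bystander.
- register: Round black counter unit with a clear dial, 80 mm diameter, 43 high, on the bench between fixture and stand. Origin: centre of its underside. Bystander.
- ring_wrench: Flat dark ring wrench, 194 long, 10 thick, lying on the bench at the right; origin on the underside, ring centre at x = 50. Bystander.
- tin: Plain metal tin, 72 mm diameter, 90 high, standing on the bench beyond the stand. Origin: centre of its underside. Bystander.

How it is judged:
By the outcome, as a careful person would: the job done as asked, in the order asked, and still so for the second after the job is handed in, with the robot touching nothing.
It also fails if it takes over 59 s, if anything falls off the work surface, if the arm or the gripper's body presses on something with over 40 N, if the wrist force passes 120 N, or if a joint passes its speed limit or range.

ROBOT

A 6-joint arm with a two-finger parallel gripper is mounted at the origin on the work surface. World frame = base frame: x ahead of the robot, y to its left, z up, the work surface at z = 0. Lengths are in m, angles in rad, forces in N, time in s.
With the tool pointing down it reaches from about 0.35 to 0.775 m from the base axis. Payload 5.5 kg.
Tool frame: the origin (TCP) lies midway between the tips of the shut fingers; the grasp point (between the pads) lies 19 mm behind it; z points along the fingers, y is the line along which they close (so a half turn about z gives the same grasp; the last joint's range is limited). The gripper opens to 85 mm and grips with 20 to 120 N. Pads are 22 mm wide; open, the fingers measure 114 mm over their backs; the gripper's body (76 mm by 85 mm) begins 54 mm behind the grasp point. The pads swing forward as they close: fully open they stand 13 mm farther back than shut.
Start: joints at [-1.325, 0.313, 0.046, 1.304, 0, 1.431], TCP at [0.216, -0.533, 0.231] pointing down, gripper open.
Joint ranges: [-2.76, 2.76], [-0.86, 1.69], [-1.03, 1.26], [-2.2, 2.34], [-1.47, 1.5], [-3.14, 3.14]. Speed limits (rad/s): [2.57, 2.57, 3.14, 3.14, 3.14, 3.14].

INTERFACE

Orientations are given as a unit quaternion [w, x, y, z].
In Python, from workcell import telemetry, imaging, env gives the robot as it stands. The module is installed in compiled form; this text tells all that it offers.
- The arm moves only by the tool step_arm, never from a script. Its argument "moves" is a list of rows, each a list of 3 entries, a list of its own where there are three numbers: the shift along the tool's x, y, z in mm, then the turn, a rotation vector about the tool's x, y, z in rad, then the finger opening in mm, from 0 to 85.4. A call has 1 to 8 rows; each row is the pose to reach, as a shift and turn from the pose commanded when the call began, along the tool's axes at that moment; what a row does not reach only later rows make up. A row lasts 1/12 s, in which the tool goes at most 41.7 mm and 7.16 degrees, less where a joint would pass 70% of its speed; a pose out of reach is approached as far as the arm can. A call with a gripper value outside its range is refused whole. The fingers move at their own pace and stop on an object; "grip_force" is the grip in N (left out, the last holds). Time passes only in rows, so rows that repeat a pose let the fingers close. It gives the time, the measured TCP pose, the force, the opening and the grip force at its end, in the units of the state.
- telemetry.get_state(): the state, without advancing time (a new reading comes with each control period).
- imaging.read_camera(name): name is "side" or "top"; returns the picture (420x560x3 uint8, red, green, blue); there is no depth.
- imaging.camera_params(name): a dict with "camera_matrix" (3x3 intrinsics, pixels), "D" ([k1, k2, p1, p2, k3] as OpenCV has them; the pictures are not rectified), "pose" (4x4, takes a point from camera to world coordinates). Camera axes: x right, y up, looking along -z (the intrinsics and any distortion apply to the point x, -y, -z); pixel columns grow to the right and rows downward; lengths in m; the calibration is good to about 2 mm. A picture is of the moment at which its call begins. camera_params takes no time and is no camera call.
- env.hand_in(): hands the job in; it is judged then, once.
The state is a dict: "clock": time; "joint_pos": joint angles; "qvel": joint speeds; "tau": joint torques, N m; "tcp_pos": TCP position; "orientation": TCP orientation; "wrist_force": force on the tool from outside, world axes, zero at the start; "ft_torque": the same for the moment, N m; "finger_gap": finger opening in m; "grip_force": force on a finger pad.
Only numpy, scipy, OpenCV 4.12 (cv2) and the standard library are available. Lean on these libraries where they do the work, as an engineer would, in place of code of your own. Each camera call takes 0.05 s, during which the arm holds its last target. There are 200 camera calls.

## Working session

There is one attempt and no reset: what is moved stays moved. The work goes in short steps, Python scripts to look and compute and a tool call to move; the robot and the scene stay as the last step left them, time stands still between calls to the robot, and variables do not carry over. Pictures are saved under pics/ and viewed, at most 10 in all, crops included, and the job is handed in when it is done.

Besides the shell and the picture viewer there is one more tool, called as name(argument=value, ...) on one line, values as JSON. step_arm: Moves the arm, as the interface text tells. Its arguments: {"type":"object","properties":{"moves":{"type":"array"},"grip_force":{"type":"number"}},"required":["moves"]}

```bash
mkdir -p pics; cat > h.py <<'E'
import numpy as np, cv2
from workcell import telemetry, imaging, env
def ray(cam,uv):
    P=imaging.camera_params(cam);K=np.array(P["camera_matrix"]);D=np.array(P["D"]);T=np.array(P["pose"])
    n=cv2.undistortPoints(np.array(uv,float).reshape(-1,1,2),K,D).reshape(-1,2)
    d=np.c_[n[:,0],-n[:,1],-np.ones(len(n))]@T[:3,:3].T
    return T[:3,3],d
def onz(cam,uv,z):
    o,d=ray(cam,uv); return o+d*((z-o[2])/d[:,2])[:,None]
def proj(cam,X):
    P=imaging.camera_params(cam);K=np.array(P["camera_matrix"]);D=np.array(P["D"]);T=np.array(P["pose"])
    c=(np.array(X,float).reshape(-1,3)-T[:3,3])@T[:3,:3]; c=c*[1,-1,-1]
    return cv2.projectPoints(c,np.zeros(3),np.zeros(3),K,D)[0].reshape(-1,2)
def two(uva,uvb):
    (o1,d1),(o2,d2)=ray("top",[uva]),ray("side",[uvb]); d1=d1[0]/np.linalg.norm(d1);d2=d2[0]/np.linalg.norm(d2)
    s=np.linalg.lstsq(np.c_[d1,-d2],o2-o1,rcond=None)[0]
    a,b=o1+s[0]*d1,o2+s[1]*d2; return (a+b)/2,np.linalg.norm(a-b)
E
python3 - <<'E'
from h import *
np.set_printoptions(precision=3,suppress=True)
for c in("top","side"):
    im=imaging.read_camera(c);cv2.imwrite(f"pics/{c}0.png",im[:,:,::-1]);cv2.imwrite(f"pics/{c}0v.png",cv2.resize(im[:,:,::-1],(800,600),interpolation=cv2.INTER_CUBIC))
    P=imaging.camera_params(c);print(c,P["camera_matrix"],P["D"],np.array(P["pose"]))
print(telemetry.get_state())
E
```

```text
top [[436.711   0.    282.044]
 [  0.    436.711 212.203]
 [  0.      0.      1.   ]] [-0.071  0.     0.     0.     0.   ] [[ 0.01   0.997 -0.079  0.496]
 [-1.     0.01   0.008 -0.023]
 [ 0.009  0.079  0.997  1.341]
 [ 0.     0.     0.     1.   ]]
side [[507.758   0.    276.915]
 [  0.    507.758 209.509]
 [  0.      0.      1.   ]] [0.034 0.    0.    0.    0.   ] [[-0.995  0.078 -0.059  0.525]
 [-0.097 -0.726  0.68   0.77 ]
 [ 0.01   0.683  0.731  0.942]
 [ 0.     0.     0.     1.   ]]
{'clock': 0.1, 'joint_pos': array([-1.325,  0.314,  0.045,  1.304, -0.   ,  1.431]), 'qvel': array([ 0.   , -0.001,  0.003, -0.002, -0.002,  0.002]), 'tau': array([  0.002, -48.172,  29.924,   0.013,  -0.   ,  -0.   ]), 'tcp_pos': array([ 0.216, -0.532,  0.23 ]), 'orientation': array([-0.001,  0.981,  0.192, -0.   ]), 'wrist_force': array([ 0.495, -0.574,  0.884]), 'ft_torque': array([-0.02 , -0.026,  0.024]), 'grip_force': 0.0, 'finger_gap': 0.08538412605885425}
```

View pics/top0v.png

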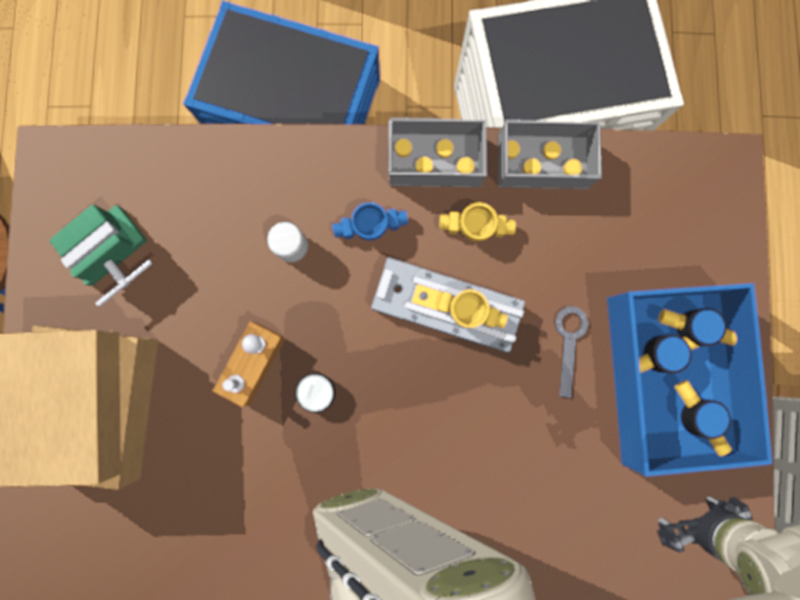

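View pics/side0v.png

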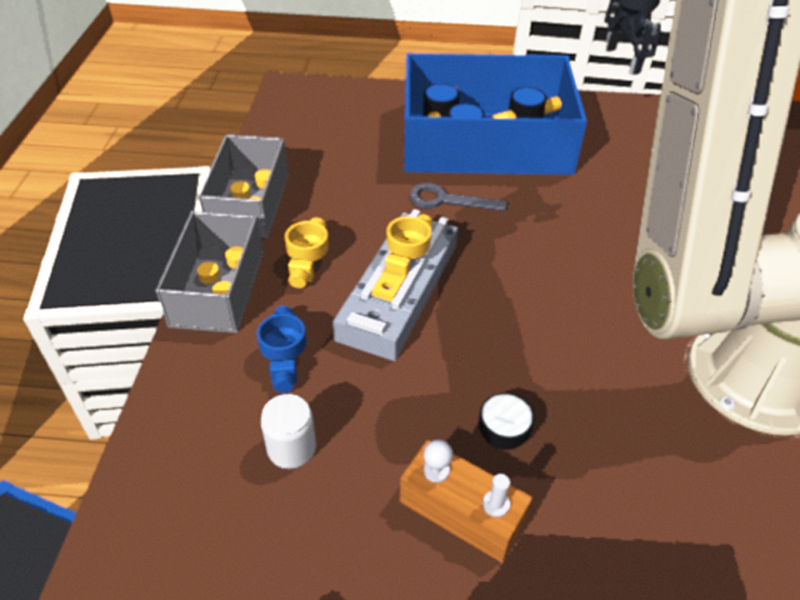

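The top view shows the fixture from about (375,285) to (520,325), with the stop at its left end. The dark socket is at (398,288), the eye at (424,296) and the bowl at (470,308). The plain-grip pin is at the near stand hole (232,383), with the ball plug at (253,343). The side view agrees: pin at (498,490), ball at (437,455).

```bash
python3 - <<'E'
import cv2,numpy as np
t=cv2.imread("pics/top0.png");s=cv2.imread("pics/side0.png")
a=cv2.resize(t[175:250,255:375],None,fx=5,fy=5,interpolation=cv2.INTER_CUBIC)
b=cv2.resize(t[220:290,145:205],None,fx=4,fy=4,interpolation=cv2.INTER_CUBIC)[:280]
c=cv2.resize(s[145:255,230:330],None,fx=3,fy=3,interpolation=cv2.INTER_CUBIC)[:]
d=cv2.resize(s[300:395,275:380],None,fx=2.0,fy=2.0,interpolation=cv2.INTER_CUBIC)
o=np.zeros((600,800,3),np.uint8)
o[:375,:600]=0;o[:a.shape[0],:600]=a
o[320:600,560:800]=b
o[375:600,0:300]=c[:225]
o[375:565,330:540]=d
cv2.imwrite("pics/crop.png",o)
E
```

```text
(no output)
```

View pics/crop.png

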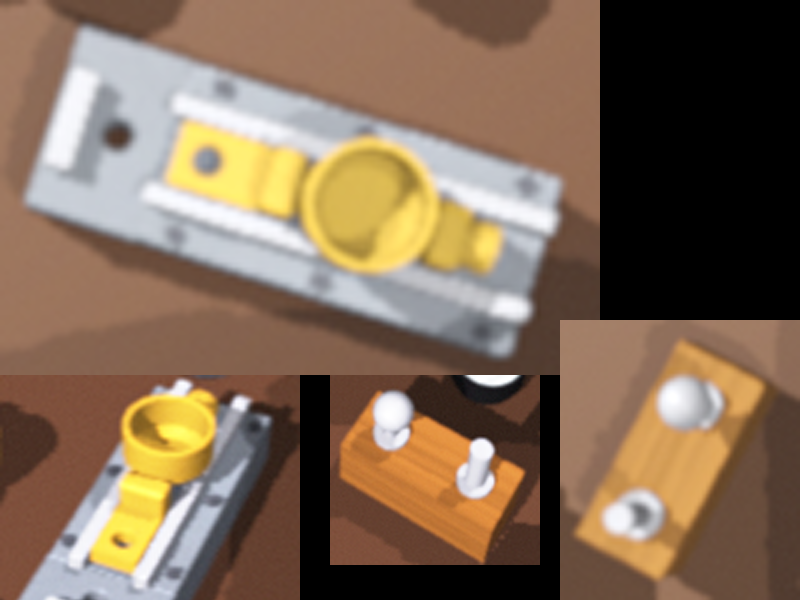

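The enlarged crop shows socket (118,136), eye (208,160) and fixture corners (82,28), (25,205), (510,355), (563,182). The stand shows pin collar (637,517), grip top (618,518) and ball (683,402).

```bash
cat > m.py <<'E'
from h import *
np.set_printoptions(precision=4,suppress=True)
ca=lambda p:(np.array(p)+.5)/5-.5+[255,175]
cb=lambda p:(np.array(p)-[560,320]+.5)/4-.5+[145,220]
cd=lambda p:(np.array(p)-[330,375]+.5)/2-.5+[275,300]
cc=lambda p:(np.array(p)-[0,375]+.5)/3-.5+[230,145]
C=onz("top",ca([(82,28),(25,205),(510,355),(563,182)]),.05);print("fix corners",C,np.linalg.norm(np.roll(C,-1,0)-C,axis=1))
sx=(C[0]+C[1]-C[2]-C[3]);yaw=np.arctan2(sx[1],sx[0]);f=np.array([np.cos(yaw),np.sin(yaw)]);print("yaw",yaw,"ctr",C.mean(0))
S=onz("top",ca([(118,136)]),.05)[0];E=onz("top",ca([(208,160)]),.067)[0]
print("socket meas",S,"from corners",C.mean(0)[:2]+.11*f,"eye",E)
print("short",(S-E)[:2]@f,"lat",(S-E)[:2]@[-f[1],f[0]])
B=onz("top",ca([(370,205)]),.112)[0];print("bowl",B,"eye-bowl",np.linalg.norm((E-B)[:2]))
print("stub end from eye",E[:2]-.175*f, "from bowl", B[:2]-.08*f)
W=onz("top",cb([(685,340),(770,382),(662,580),(576,535)]),.066);print("stand",W,np.linalg.norm(np.roll(W,-1,0)-W,axis=1))
ctr=W.mean(0)[:2];a=(W[2]+W[3]-W[0]-W[1])[:2];a/=np.linalg.norm(a);print("pin from stand",ctr+.045*a,"dir",a)
print("pin collar",onz("top",cb([(637,517)]),.072),"grip top",onz("top",cb([(618,518)]),.126),"ball",onz("top",cb([(683,402)]),.066+.042))
print("side: pin top",onz("side",cd([(482,446)]),.126),"collar",onz("side",cd([(475,479)]),.072),"eye",onz("side",cc([(123,540)]),.067))
E
python3 m.py
```

```text
fix corners [[ 0.693   0.0008  0.05  ]
 [ 0.5868  0.0333  0.05  ]
 [ 0.5008 -0.2547  0.05  ]
 [ 0.6038 -0.2867  0.05  ]] [0.1111 0.3006 0.1079 0.301 ]
yaw 1.2752618081831322 ctr [ 0.5961 -0.1268  0.05  ]
socket meas [ 0.6285 -0.0214  0.05  ] from corners [ 0.6281 -0.0216] eye [ 0.6131 -0.0743  0.067 ]
short 0.05507154247252041 lat 0.0007533227618495987
bowl [ 0.5844 -0.1643  0.112 ] eye-bowl 0.09444729648451945
stub end from eye [ 0.5622 -0.2417] from bowl [ 0.5611 -0.2408]
stand [[0.5566 0.2776 0.066 ]
 [0.5266 0.2143 0.066 ]
 [0.382  0.2899 0.066 ]
 [0.4136 0.3538 0.066 ]] [0.07   0.1632 0.0713 0.1621]
pin from stand [0.4299 0.3049] dir [-0.8843  0.467 ]
pin collar [[0.4276 0.3078 0.072 ]] grip top [[0.4296 0.307  0.126 ]] ball [[0.5108 0.2679 0.108 ]]
side: pin top [[0.4295 0.3017 0.126 ]] collar [[0.4298 0.3055 0.072 ]] eye [[ 0.6132 -0.0755  0.067 ]]
```

```bash
cat > go.py <<'E'
import sys
from h import *
from scipy.spatial.transform import Rotation as R
# args: heading then x y z (m) triples
s=telemetry.get_state();w=s["orientation"];Rc=R.from_quat(np.r_[w[1:],w[0]])
h=float(sys.argv[1]);Rt=R.from_matrix([[np.cos(h),np.sin(h),0],[np.sin(h),-np.cos(h),0],[0,0,-1]])
p=np.array(s["tcp_pos"])
print("clock",round(s["clock"],2),"tcp",p.round(4),"F",np.round(s["wrist_force"],1),"gap",round(s["finger_gap"]*1e3,1))
print("turn",(Rc.inv()*Rt).as_rotvec().round(3))
for t in np.array(sys.argv[2:],float).reshape(-1,3): print("shift mm",(Rc.inv().apply(t-p)*1e3).round(1))
E
python3 go.py 1.275 .38 -.34 .23  .545 -.297 .15
```

```text
clock 0.1 tcp [ 0.2162 -0.5323  0.2305] F [ 0.5 -0.6  0.9] gap 85.4
turn [-0.001 -0.001 -0.889]
shift mm [ 224.1 -116.5    0.7]
shift mm [393.1 -94.2  80.7]
```

step_arm(moves=[[[224, -116, 0], [0, 0, -0.889], 0], [[224, -116, 0], [0, 0, -0.889], 0], [[224, -116, 0], [0, 0, -0.889], 0], [[224, -116, 0], [0, 0, -0.889], 0], [[224, -116, 0], [0, 0, -0.889], 0], [[224, -116, 0], [0, 0, -0.889], 0], [[224, -116, 0], [0, 0, -0.889], 0], [[224, -116, 0], [0, 0, -0.889], 0]], grip_force=40)

```text
clock: 0.77
tcp_pos: [0.3816, -0.3386, 0.2311]
orientation: [-0.0, 0.801, 0.598, -0.0]
wrist_force: [-0.8, -0.0, -0.6]
finger_gap: -0.0
grip_force: 0.0
```

```bash
python3 go.py 1.275 .548 -.286 .15  .548 -.286 .067
```

```text
clock 0.77 tcp [ 0.3816 -0.3386  0.2311] F [-0.8 -0.  -0.6] gap -0.0
turn [-0.001 -0.     0.008]
shift mm [ 97.6 144.7  81.1]
shift mm [ 97.6 144.7 164.1]
```

step_arm(moves=[[[97.6, 144.7, 81], [0, 0, 0.008], 0], [[97.6, 144.7, 81], [0, 0, 0.008], 0], [[97.6, 144.7, 81], [0, 0, 0.008], 0], [[97.6, 144.7, 81], [0, 0, 0.008], 0], [[97.6, 144.7, 81], [0, 0, 0.008], 0], [[97.6, 144.7, 125], [0, 0, 0.008], 0], [[97.6, 144.7, 164], [0, 0, 0.008], 0], [[97.6, 144.7, 164], [0, 0, 0.008], 0]])

```text
clock: 1.43
tcp_pos: [0.5417, -0.2872, 0.0584]
orientation: [-0.007, 0.807, 0.59, -0.003]
wrist_force: [-1.5, 0.7, -1.3]
finger_gap: -0.0003
grip_force: 0.0
```

```bash
python3 go.py 1.275 .5583 -.2532 .067  .5752 -.1975 .067; python3 - <<'E'
from h import *
im=imaging.read_camera("side")[:,:,::-1];t=imaging.read_camera("top")[:,:,::-1]
a=cv2.resize(im[130:260,220:350],(600,600),interpolation=cv2.INTER_CUBIC)[:, :400]
b=cv2.resize(t[175:275,290:390],(400,400),interpolation=cv2.INTER_CUBIC)
o=np.zeros((600,800,3),np.uint8);o[:,:400]=cv2.resize(im[130:260,220:350],(400,400));o[:,:400][400:]=0
o[:400,:400]=cv2.resize(im[130:260,220:350],(400,400),interpolation=cv2.INTER_CUBIC);o[:400,400:]=b
cv2.imwrite("pics/p1.png",o[:400])
E
```

```text
clock 1.43 tcp [ 0.5417 -0.2872  0.0584] F [-1.5  0.7 -1.3] gap -0.3
turn [-0.014 -0.004 -0.012]
shift mm [37.5  5.4 -8.6]
shift mm [95.7  4.6 -8.3]Traceback (most recent call last):
  File "<stdin>", line 5, in <module>
ValueError: could not broadcast input array from shape (400,400,3) into shape (600,400,3)
```

```bash
python3 go.py 1.275 .5583 -.2532 .067  .5752 -.1975 .067; python3 - <<'E'
from h import *
im=imaging.read_camera("side")[:,:,::-1];t=imaging.read_camera("top")[:,:,::-1]
z=lambda i:cv2.resize(i,(400,400),interpolation=cv2.INTER_CUBIC)
cv2.imwrite("pics/p1.png",np.hstack([z(im[130:260,220:350]),z(t[175:275,290:390])]))
E
```

```text
clock 1.53 tcp [ 0.545  -0.2898  0.0658] F [ 0.6 -0.5  0.7] gap -0.1
turn [-0.005 -0.001 -0.011]
shift mm [38.9  1.6 -1.2]
shift mm [97.1  0.8 -1.1]
```

View pics/p1.png

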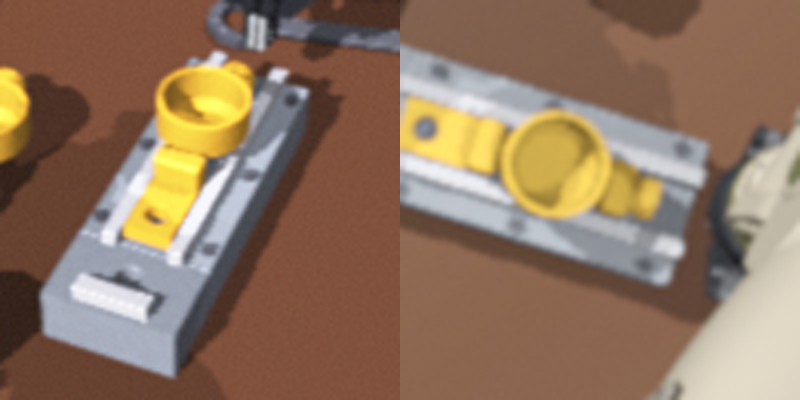

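The side crop shows the shut fingers (258,30) in line with the channel behind the stub. The top crop shows the stub end at (660,197) clear of the gripper.

step_arm(moves=[[[12, 1, -1], [-0.005, 0, -0.011], 0], [[24, 1, -1], [-0.005, 0, -0.011], 0], [[33, 1, -1], [-0.005, 0, -0.011], 0], [[38, 1, -1], [-0.005, 0, -0.011], 0], [[43, 1, -1], [-0.005, 0, -0.011], 0], [[50, 1, -1], [-0.005, 0, -0.011], 0], [[58, 1, -1], [-0.005, 0, -0.011], 0], [[66, 1, -1], [-0.005, 0, -0.011], 0]])

```text
clock: 2.3
tcp_pos: [0.5687, -0.229, 0.0699]
orientation: [0.005, 0.803, 0.596, 0.0]
wrist_force: [-2.1, -6.6, 3.5]
finger_gap: -0.0001
grip_force: 3.5
```

```bash
python3 go.py 1.275 .5752 -.1975 .067
```

```text
clock 2.3 tcp [ 0.5687 -0.229   0.0699] F [-2.1 -6.6  3.5] gap -0.1
turn [0.008 0.005 0.002]
shift mm [32.1 -2.9  2.7]
```

step_arm(moves=[[[6, -1, 1], [0, 0, 0], 0], [[11, -1, 1], [0, 0, 0], 0], [[16, -1, 1], [0, 0, 0], 0], [[20, -1, 1], [0, 0, 0], 0], [[23, -1, 1], [0, 0, 0], 0], [[26, -1, 1], [0, 0, 0], 0], [[28, -1, 1], [0, 0, 0], 0], [[30, -1, 1], [0, 0, 0], 0]])

```text
clock: 2.97
tcp_pos: [0.5766, -0.2007, 0.0694]
orientation: [0.005, 0.803, 0.596, 0.0]
wrist_force: [-1.3, -8.2, 5.8]
finger_gap: 0.0003
grip_force: 4.2
```

```bash
python3 go.py 1.275 .5752 -.1975 .067
```

```text
clock 2.97 tcp [ 0.5766 -0.2007  0.0694] F [-1.3 -8.2  5.8] gap 0.3
turn [0.009 0.006 0.002]
shift mm [ 2.7 -2.3  2.3]
```

step_arm(moves=[[[2, 0, 0], [0, 0, 0], 0], [[3, 0, 0], [0, 0, 0], 0], [[4, 0, 0], [0, 0, 0], 0], [[5, 0, 0], [0, 0, 0], 0], [[6, 0, 0], [0, 0, 0], 0], [[7, 0, 0], [0, 0, 0], 0]])

```text
clock: 3.47
tcp_pos: [0.5772, -0.199, 0.0695]
orientation: [0.008, 0.804, 0.594, -0.004]
wrist_force: [-9.5, -24.4, 5.5]
finger_gap: -0.0
grip_force: 13.1
```

step_arm(moves=[[[-8, 0, 0], [0, 0, 0], 0], [[-25, 0, 0], [0, 0, 0], 0], [[-40, 0, -30], [0, 0, 0], 0], [[-45, 0, -70], [0, 0, 0], 30], [[-45, 0, -110], [0, 0, 0], 60], [[-45, 0, -140], [0, 0, 0], 60]])

```text
clock: 3.97
tcp_pos: [0.5643, -0.2345, 0.2108]
orientation: [0.003, 0.803, 0.596, 0.002]
wrist_force: [0.8, 0.3, 0.1]
finger_gap: 0.0358
grip_force: 0.0
```

```bash
python3 - <<'E'
from h import *
im=imaging.read_camera("side")[:,:,::-1];t=imaging.read_camera("top")[:,:,::-1]
cv2.imwrite("pics/side2.png",im);cv2.imwrite("pics/top2.png",t)
z=lambda i:cv2.resize(i,(400,400),interpolation=cv2.INTER_CUBIC)
cv2.imwrite("pics/p2.png",np.hstack([z(im[180:260,220:300]),z(t[170:250,255:335])]))
E
python3 go.py 2.656 .42 .15 .25 .4295 .305 .16
```

```text
clock 4.07 tcp [ 0.5669 -0.2355  0.2143] F [0.8 0.  0.1] gap 50.4
turn [ 0.012  0.013 -1.378]
shift mm [ 326.6 -251.3  -40.6]
shift mm [ 478.  -288.3   48.5]
```

View pics/p2.png

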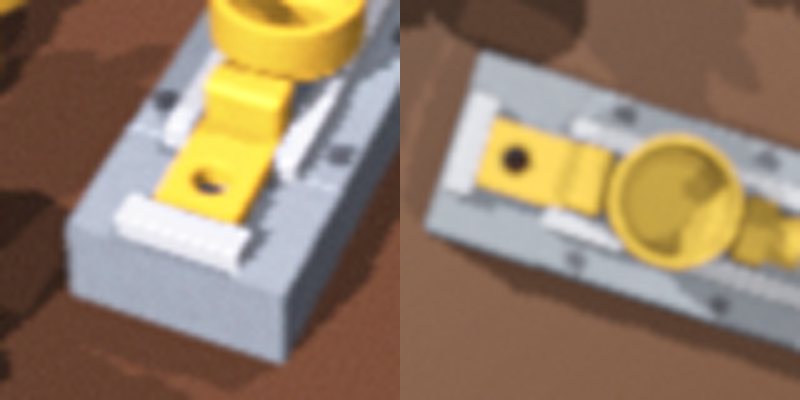

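The side crop shows the lug end against the white stop (185,230) with the eye at (210,180). The top crop shows the eye at (516,159), now dark because the socket lies beneath it, so the meter is home.

step_arm(moves=[[[478, -288, -40], [0.012, 0.013, -1.378], 60], [[478, -288, -40], [0.012, 0.013, -1.378], 60], [[478, -288, -40], [0.012, 0.013, -1.378], 60], [[478, -288, -40], [0.012, 0.013, -1.378], 60], [[478, -288, -40], [0.012, 0.013, -1.378], 60], [[478, -288, -40], [0.012, 0.013, -1.378], 60], [[478, -288, -40], [0.012, 0.013, -1.378], 60], [[478, -288, -40], [0.012, 0.013, -1.378], 60]])

```text
clock: 4.73
tcp_pos: [0.4804, 0.0901, 0.2301]
orientation: [-0.004, 0.416, 0.909, 0.002]
wrist_force: [0.1, 0.5, 0.3]
finger_gap: 0.0599
grip_force: 0.0
```

```bash
python3 go.py 2.656 .4295 .305 .2; python3 - <<'E'
from h import *
np.set_printoptions(precision=4,suppress=True)
print("eye top",onz("top",[(np.array([116,159])+.5)/5-.5+[255,170]],.067),"side",onz("side",[(np.array([210,180])+.5)/5-.5+[220,180]],.067))
E
```

```text
clock 4.73 tcp [0.4804 0.0901 0.2301] F [0.1 0.5 0.3] gap 59.9
turn [ 0.001 -0.008 -0.372]
shift mm [195.5 102.1  31.6]
eye top [[ 0.6279 -0.0202  0.067 ]] side [[ 0.6287 -0.0218  0.067 ]]
```

step_arm(moves=[[[195, 102, 31], [0, -0.008, -0.372], 60], [[195, 102, 31], [0, -0.008, -0.372], 60], [[195, 102, 31], [0, -0.008, -0.372], 60], [[195, 102, 31], [0, -0.008, -0.372], 60], [[195, 102, 31], [0, -0.008, -0.372], 60], [[195, 102, 31], [0, -0.008, -0.372], 60], [[195, 102, 31], [0, -0.008, -0.372], 60], [[195, 102, 31], [0, -0.008, -0.372], 60]])

```text
clock: 5.4
tcp_pos: [0.4314, 0.3033, 0.2]
orientation: [-0.0, 0.242, 0.97, -0.0]
wrist_force: [-0.1, -0.9, -0.1]
finger_gap: 0.0594
grip_force: 0.0
```

```bash
python3 - <<'E'
from h import *
im=imaging.read_camera("side")[:,:,::-1];t=imaging.read_camera("top")[:,:,::-1]
z=lambda i:cv2.resize(i,(400,400),interpolation=cv2.INTER_CUBIC)
cv2.imwrite("pics/p3.png",np.hstack([z(im[270:400,260:390]),z(t[210:310,130:230])]))
E
python3 go.py 2.656 .4293 .3054 .150 .4293 .3054 .083
```

```text
clock 5.5 tcp [0.4324 0.3019 0.2006] F [ 1.1 -1.5 -0.1] gap 60.1
turn [ 0.     0.001 -0.007]
shift mm [ 4.4  1.6 50.6]
shift mm [  4.4   1.5 117.6]
```

View pics/p3.png

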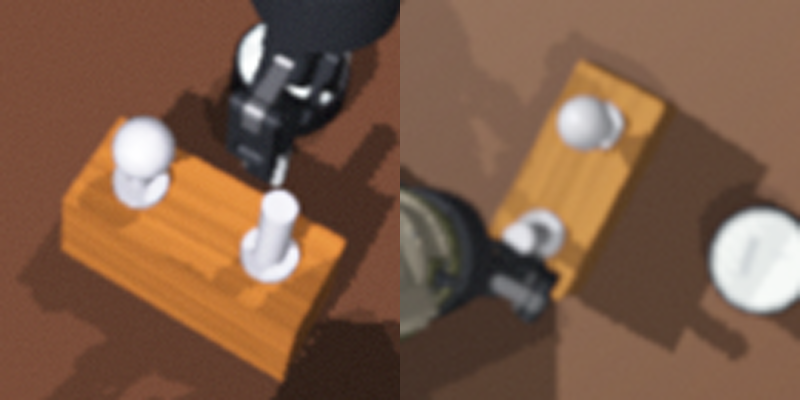

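The side crop shows the open gripper (255,130) just above the pin grip (280,215), and the ball plug (143,150) well clear. In the top crop the pin is at (520,235) and the ball at (583,122).

step_arm(moves=[[[4.4, 1.5, 20], [0, 0, -0.007], 60], [[4.4, 1.5, 40], [0, 0, -0.007], 60], [[4.4, 1.5, 60], [0, 0, -0.007], 60], [[4.4, 1.5, 80], [0, 0, -0.007], 60], [[4.4, 1.5, 100], [0, 0, -0.007], 60], [[4.4, 1.5, 112], [0, 0, -0.007], 60], [[4.4, 1.5, 117], [0, 0, -0.007], 60], [[4.4, 1.5, 117], [0, 0, -0.007], 60]])

```text
clock: 6.17
tcp_pos: [0.4292, 0.3044, 0.0827]
orientation: [-0.0, 0.241, 0.97, -0.0]
wrist_force: [0.1, 0.5, 0.0]
finger_gap: 0.0602
grip_force: 0.0
```

```bash
python3 go.py 2.656 .4293 .3054 .083
```

```text
clock 6.17 tcp [0.4292 0.3044 0.0827] F [0.1 0.5 0. ] gap 60.2
turn [-0.001 -0.001 -0.002]
shift mm [ 0.4  1.  -0.3]
```

step_arm(moves=[[[0, 0, 0], [0, 0, 0], 30], [[0, 0, 0], [0, 0, 0], 22], [[0, 0, 0], [0, 0, 0], 18], [[0, 0, 0], [0, 0, 0], 15], [[0, 0, 0], [0, 0, 0], 15], [[0, 0, 0], [0, 0, 0], 15], [[0, 0, 0], [0, 0, 0], 15], [[0, 0, 0], [0, 0, 0], 15]], grip_force=70)

```text
clock: 6.83
tcp_pos: [0.4304, 0.3063, 0.085]
orientation: [0.002, 0.24, 0.971, 0.001]
wrist_force: [0.8, -1.4, 5.8]
finger_gap: 0.0187
grip_force: 68.1
```

step_arm(moves=[[[0, 0, -8], [0, 0, 0], 15], [[0, 0, -20], [0, 0, 0], 15], [[0, 0, -40], [0, 0, 0], 15], [[0, 0, -60], [0, 0, 0], 15], [[0, 0, -80], [0, 0, 0], 15], [[0, 0, -100], [0, 0, 0], 15], [[0, 0, -120], [0, 0, 0], 15], [[0, 0, -125], [0, 0, 0], 15]])

```text
clock: 7.5
tcp_pos: [0.4303, 0.3067, 0.212]
orientation: [0.002, 0.24, 0.971, 0.002]
wrist_force: [0.7, 0.9, -1.7]
finger_gap: 0.0185
grip_force: 69.2
```

```bash
python3 go.py 1.275 .6282 -.021 .21
```

```text
clock 7.5 tcp [0.4303 0.3067 0.212 ] F [ 0.7  0.9 -1.7] gap 18.5
turn [ 6.000e-03 -1.000e-03  1.382e+00]
shift mm [-327.7 -197.9    2.1]
```

step_arm(moves=[[[-15, -9, 2], [0.006, 0, 0.1], 15], [[-40, -24, 2], [0.006, 0, 0.2], 15], [[-68, -41, 2], [0.006, 0, 0.3], 15], [[-96, -58, 2], [0.006, 0, 0.4], 15], [[-124, -75, 2], [0.006, 0, 0.5], 15], [[-152, -92, 2], [0.006, 0, 0.6], 15], [[-180, -109, 2], [0.006, 0, 0.7], 15], [[-208, -126, 2], [0.006, 0, 0.8], 15]])

```text
clock: 8.17
tcp_pos: [0.5546, 0.0962, 0.2057]
orientation: [-0.001, 0.601, 0.799, -0.003]
wrist_force: [0.7, 0.4, -1.8]
finger_gap: 0.0183
grip_force: 69.0
```

```bash
python3 go.py 1.275 .6282 -.021 .21
```

```text
clock 8.17 tcp [0.5546 0.0962 0.2057] F [ 0.7  0.4 -1.8] gap 18.3
turn [-0.005  0.003  0.577]
shift mm [-133.    38.1   -4.3]
```

step_arm(moves=[[[-25, 7, -4], [-0.005, 0.003, 0.1], 15], [[-50, 14, -4], [-0.005, 0.003, 0.2], 15], [[-75, 21, -4], [-0.005, 0.003, 0.3], 15], [[-100, 29, -4], [-0.005, 0.003, 0.4], 15], [[-120, 34, -4], [-0.005, 0.003, 0.5], 15], [[-130, 37, -4], [-0.005, 0.003, 0.577], 15], [[-133, 38, -4], [-0.005, 0.003, 0.577], 15], [[-133, 38, -4], [-0.005, 0.003, 0.577], 15]])

```text
clock: 8.83
tcp_pos: [0.6284, -0.0199, 0.2095]
orientation: [-0.0, 0.802, 0.597, -0.0]
wrist_force: [-0.4, -0.5, -1.6]
finger_gap: 0.0186
grip_force: 69.1
```

```bash
python3 go.py 1.275 .6282 -.021 .152
```

```text
clock 8.83 tcp [ 0.6284 -0.0199  0.2095] F [-0.4 -0.5 -1.6] gap 18.6
turn [-0.001 -0.     0.006]
shift mm [-1.1  0.1 57.5]
```

step_arm(moves=[[[-0.5, 0, 15], [0, 0, 0.006], 15], [[-1, 0, 30], [0, 0, 0.006], 15], [[-1, 0, 44], [0, 0, 0.006], 15], [[-1, 0, 51], [0, 0, 0.006], 15], [[-1, 0, 53], [0, 0, 0.006], 15], [[-1, 0, 53], [0, 0, 0.006], 15]])

```text
clock: 9.33
tcp_pos: [0.6277, -0.0194, 0.1573]
orientation: [-0.0, 0.803, 0.595, 0.0]
wrist_force: [0.6, -0.9, -2.4]
finger_gap: 0.0182
grip_force: 69.1
```

```bash
python3 - <<'E'
from h import *
im=imaging.read_camera("side")[:,:,::-1];t=imaging.read_camera("top")[:,:,::-1]
z=lambda i:cv2.resize(i,(400,400),interpolation=cv2.INTER_CUBIC)
cv2.imwrite("pics/p4.png",np.hstack([z(im[180:260,220:300]),z(t[170:250,255:335])]))
# side-crop predictions: tip centre if straight under TCP, eye at z .067
p=telemetry.get_state()["tcp_pos"];c=lambda q:((q-[220,180]+.5)*5-.5).round(1)
print(p,"tip",c(proj("side",p-[0,0,.079])),"eye",c(proj("side",[.6282,-.021,.067])),"collar under",c(proj("side",p-[0,0,.019])))
E
python3 go.py 1.275 .6282 -.021 .152
```

```text
[ 0.62870139 -0.0198826   0.15862872] tip [[209.3 164.6]] eye [[211.  181.3]] collar under [[207.7  73.1]]
clock 9.43 tcp [ 0.6287 -0.0199  0.1586] F [-0.1 -0.5 -2.8] gap 18.7
turn [ 0.002 -0.    -0.   ]
shift mm [-1.2 -0.2  6.6]
```

View pics/p4.png

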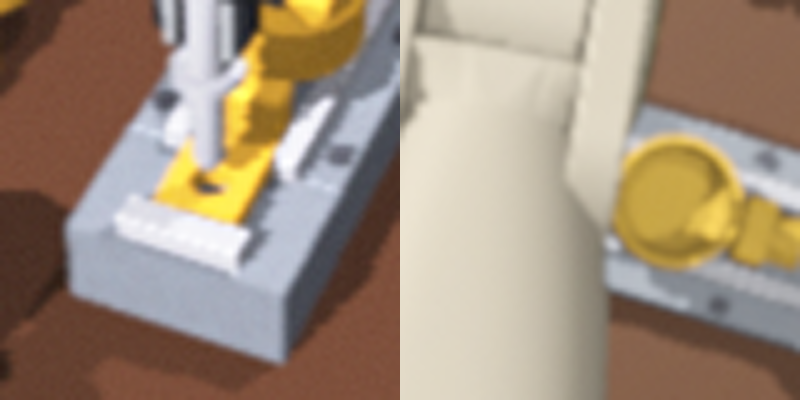

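The side crop shows the tip at about (209,167), directly above the eye at (210,181), matching the prediction within a pixel or two. The top crop is blocked by the arm.

step_arm(moves=[[[-1.2, 0, 4], [0, 0, 0], 15], [[-1.2, 0, 8], [0, 0, 0], 15], [[-1.2, 0, 11], [0, 0, 0], 15], [[-1.2, 0, 14], [0, 0, 0], 15], [[-1.2, 0, 17], [0, 0, 0], 15], [[-1.2, 0, 20], [0, 0, 0], 15], [[-1.2, 0, 23], [0, 0, 0], 15], [[-1.2, 0, 25], [0, 0, 0], 15]])

```text
clock: 10.1
tcp_pos: [0.6279, -0.0215, 0.1322]
orientation: [0.0, 0.804, 0.595, 0.0]
wrist_force: [-0.0, -0.1, -2.4]
finger_gap: 0.0181
grip_force: 69.1
```

step_arm(moves=[[[0, 0, 3], [0, 0, 0], 15], [[0, 0, 7], [0, 0, 0], 15], [[0, 0, 11], [0, 0, 0], 15], [[0, 0, 15], [0, 0, 0], 15], [[0, 0, 19], [0, 0, 0], 15], [[0, 0, 23], [0, 0, 0], 15], [[0, 0, 27], [0, 0, 0], 15], [[0, 0, 30], [0, 0, 0], 15]])

```text
clock: 10.77
tcp_pos: [0.628, -0.0214, 0.1021]
orientation: [0.0, 0.804, 0.595, 0.0]
wrist_force: [0.2, -0.2, -2.5]
finger_gap: 0.018
grip_force: 69.1
```

step_arm(moves=[[[0, 0, 4], [0, 0, 0], 15], [[0, 0, 8], [0, 0, 0], 15], [[0, 0, 11], [0, 0, 0], 15], [[0, 0, 13], [0, 0, 0], 15], [[0, 0, 15], [0, 0, 0], 15], [[0, 0, 16], [0, 0, 0], 15], [[0, 0, 17], [0, 0, 0], 15], [[0, 0, 18], [0, 0, 0], 15]])

```text
clock: 11.43
tcp_pos: [0.6283, -0.0214, 0.086]
orientation: [0.001, 0.804, 0.595, 0.001]
wrist_force: [-4.8, 0.8, 11.0]
finger_gap: 0.0184
grip_force: 70.3
```

step_arm(moves=[[[0, 0, 17], [0, 0, 0], 22], [[0, 0, 0], [0, 0, 0], 30], [[0, 0, 0], [0, 0, 0], 45], [[0, 0, 0], [0, 0, 0], 45], [[0, 0, 0], [0, 0, 0], 45]])

```text
clock: 11.85
tcp_pos: [0.6285, -0.0215, 0.0851]
orientation: [0.001, 0.804, 0.595, 0.001]
wrist_force: [-0.2, -0.4, -0.7]
finger_gap: 0.045
grip_force: 0.0
```

That first row had a wrong z: 17 mm down, where I meant 0. The later rows returned to 0. I'll lift clear and check the result closely.

step_arm(moves=[[[0, 0, -10], [0, 0, 0], 45], [[0, 0, -25], [0, 0, 0], 45], [[0, 0, -45], [0, 0, 0], 45], [[0, 0, -70], [0, 0, 0], 45], [[0, 0, -100], [0, 0, 0], 45], [[-35, 0, -120], [0, 0, 0], 45], [[-75, 0, -130], [0, 0, 0], 45], [[-115, 0, -130], [0, 0, 0], 45]])

```text
clock: 12.52
tcp_pos: [0.5956, -0.1322, 0.2186]
orientation: [0.003, 0.803, 0.596, 0.002]
wrist_force: [-0.3, -0.5, -0.2]
finger_gap: 0.0452
grip_force: 0.0
```

```bash
python3 go.py 1.275 .35 -.35 .25
```

```text
clock 12.52 tcp [ 0.5956 -0.1322  0.2186] F [-0.3 -0.5 -0.2] gap 45.2
turn [0.007 0.    0.001]
shift mm [-279.7 -171.6  -32.6]
```

step_arm(moves=[[[-280, -172, -33], [0, 0, 0], 45], [[-280, -172, -33], [0, 0, 0], 45], [[-280, -172, -33], [0, 0, 0], 45], [[-280, -172, -33], [0, 0, 0], 45], [[-280, -172, -33], [0, 0, 0], 45], [[-280, -172, -33], [0, 0, 0], 45], [[-280, -172, -33], [0, 0, 0], 45], [[-280, -172, -33], [0, 0, 0], 45]])

```text
clock: 13.18
tcp_pos: [0.3459, -0.3498, 0.2482]
orientation: [0.001, 0.804, 0.595, 0.0]
wrist_force: [0.4, -0.2, 0.2]
finger_gap: 0.0446
grip_force: 0.0
```

```bash
python3 - <<'E'
from h import *
im=imaging.read_camera("side")[:,:,::-1];t=imaging.read_camera("top")[:,:,::-1]
cv2.imwrite("pics/side5.png",im);cv2.imwrite("pics/top5.png",t)
z=lambda i:cv2.resize(i,(400,400),interpolation=cv2.INTER_CUBIC)
f=lambda i:cv2.resize(i[100:300] if i is t else i[100:400],(400,200),interpolation=cv2.INTER_AREA)
cv2.imwrite("pics/p5.png",np.vstack([np.hstack([z(im[180:260,220:300]),z(t[170:250,255:335])]),np.hstack([f(im),f(t)])]))
c=lambda cam,q,o:((proj(cam,q)-o+.5)*5-.5).round(1).tolist()
E0=np.array([.6282,-.021,.067])
for n,h in(("collar top",.006),("grip top",.06)): print(n,c("side",E0+[0,0,h],[220,180]),c("top",E0+[0,0,h],[255,170]))
E
```

```text
collar top [[210.8, 172.6]] [[117.4, 157.4]]
grip top [[209.4, 91.2]] [[117.3, 147.4]]
```

View pics/p5.png

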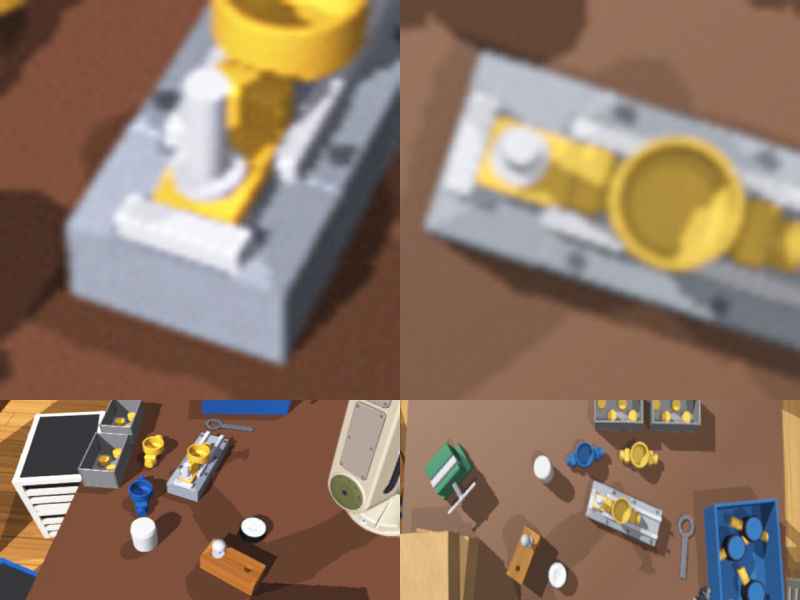

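The pin stands upright with its collar (210,180) on the lug, the meter is against the stop, and the other things are where they were. The grip top looks a few crop pixels higher than predicted, so I'll compare with how the pin looked seated in the stand.

```bash
python3 - <<'E'
from h import *
for n,X,base in(("side0",[.4293,.3054],.066),("side5",[.6282,-.021],.067)):
    im=cv2.imread(f"pics/{n}.png");hsv=cv2.cvtColor(im,cv2.COLOR_BGR2HSV)
    u=proj("side",[[*X,base],[*X,base+.006],[*X,base+.06]])
    x=int(round(u[:,0].mean()));r0,r1=int(u[2,1])-8,int(u[0,1])+12
    print(n,"pred rows",u[:,1].round(1),"sat",r0,hsv[r0:r1,x-1:x+2,1].mean(1).astype(int).tolist(),"val",hsv[r0:r1,x-1:x+2,2].mean(1).astype(int).tolist())
d=cv2.absdiff(cv2.imread("pics/top0.png"),cv2.imread("pics/top5.png")).max(2)
for n,p in dict(ball=[.5108,.2679,.108],).items():
    u=proj("top",p)[0].astype(int);print(n,np.median(d[u[1]-8:u[1]+8,u[0]-8:u[0]+8]))
E
```

```text
side0 pred rows [353.3 351.7 337.1] sat 329 [125, 115, 22, 13, 5, 4, 3, 4, 4, 4, 3, 4, 5, 7, 7, 8, 8, 9, 10, 11, 10, 11, 12, 12, 14, 13, 12, 7, 5, 5, 5, 10, 39, 141, 181, 181] val [51, 53, 115, 222, 249, 250, 249, 249, 249, 249, 249, 248, 246, 239, 235, 234, 233, 231, 231, 228, 225, 222, 218, 213, 209, 206, 212, 235, 246, 249, 246, 233, 207, 213, 228, 230]
side5 pred rows [215.9 214.1 197.8] sat 189 [29, 18, 14, 22, 30, 8, 5, 5, 5, 4, 7, 13, 13, 16, 15, 14, 15, 16, 14, 14, 15, 14, 14, 15, 15, 14, 15, 8, 6, 10, 14, 107, 164, 174, 112, 16, 7, 4] val [197, 212, 220, 224, 233, 246, 249, 250, 250, 250, 245, 221, 206, 206, 207, 203, 205, 203, 202, 201, 200, 197, 198, 195, 196, 193, 207, 235, 247, 244, 226, 247, 254, 253, 245, 240, 249, 249]
ball 31.0
```

In the stand the grip top showed the same upward offset, so the offset is a camera bias. The seating contact also came at the expected height (TCP 0.086, 11 N), so the collar is down on the lug.

```bash
python3 -c "
from workcell import env
print(env.hand_in())"
```

```text
the job is handed in; nothing more can be done
None
```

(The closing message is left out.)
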